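Close the window port of a photoreactor with its amber glass and retaining ring

TASK

Put the amber filter glass flat into the threaded port on top of the grey lamp box until it rests on its seat and let go of it, then set the hexagon-headed retaining ring over it and screw it down clockwise until it is snug on the glass: it must clamp the glass firmly by itself once released. Do not drop the glass in from a height, do not press hard on it or overtighten the ring (glass cracks), and leave the green glass and everything else on the bench alone.

Things in the scene. Friction and masses are not known exactly. Their poses are not given: they have to be found in the camera images.
- amber_glass: the amber (orange-brown) filter glass: a thick round disc, 36 mm in diameter, 16 mm thick, 40 g, lying flat. Origin: centre of its underside; z up through its thickness. Either face may go down.
- green_glass: a green glass of the same size; a bystander.
- ring: aluminium retaining ring (union nut), 38 mm tall, about 0.13 kg, standing on its skirt. Origin: centre of its underside; z up. A round skirt, 64 mm in outside diameter with a 56 mm bore, up to 22 mm; a hexagon head above it. The inner face that presses on the glass is 19 mm above the underside, round a 26 mm hole.
- ring_head (a point): middle of the ring's hexagon head, on the axis, 30 mm above the ring's underside. The head is 50 mm across flats and spans 22 to 38 mm height: take it by two opposite flats. Flats face the ring's own x axis and every 60 degrees from it.
- ring_lug (a point): one of the ring's three brass thread lugs inside the skirt, 3.5 mm above the underside, on the ring's own x axis; the others stand 120 degrees either way. Each reaches in to 24.3 mm from the axis, is 6 mm long and 3 mm high, and a red stripe on the skirt's outside marks it.
- reactor: grey lamp box, 150 x 150 x 45 mm, fixed, the port at the centre of its deck. Origin: centre of its underside; z up. Its thread has 2 mm axial play and locks itself. The ring begins to clamp the glass 15 to 75 degrees past a nominal thread start (it differs); at that point the thread starts drawing ring and gripper down, and the grip on the glass grows about 3 N a degree: 4 N holds, 30 N cracks it.
- port (a point): centre of the port's mouth, on the steel tube's upper rim, 65 mm above the bench, 20 mm above the box's deck; axes as the box's. Bore 38 mm, tube outside 45 mm. A rubber seat in the bore carries the glass about 8 mm below the rim, so a seated glass stands about 8 mm proud of the rim.
- thread_start (a point): nominal start of one of three right-hand brass ridges outside the tube, at the rim on the box's x axis; others 120 degrees either way, a white dash on the deck by each. The ridges sit up to 7 degrees and 1.2 mm off nominal. 53 mm outside, 3 mm high, lead 24 mm a turn, down clockwise (from above) over 125 degrees. A ring set on rests on them; turned clockwise its lugs pass under the next start.
- reagent: brown reagent bottle, 60 mm in diameter; a bystander.
- vial_jar: small clear jar with a blue cap; a bystander.
- foil_core: upright cardboard tube, 40 mm in diameter; a bystander.
- brush: brush lying on the bench; a bystander.
- spanner: spanner lying on the bench; a bystander.
- boss_head: small dark steel clamp block; a bystander.

How it is judged:
On the way, in this order (a step that is already met when the one before it is completed fails the run):
1. the amber glass lies on its seat in the port, released, before the ring is on (horizontal distance between amber_glass and port below 0.003 m and z of amber_glass in the frame of port below -0.0062 m and (angle between amber_glass's own z axis and vertical below 0.06 rad or angle between amber_glass's own z axis and vertical above 3.08 rad) and contact force between the fingers and amber_glass below 0.1 N and distance between ring and port above 0.06 m), for 0.2 s.
2. the ring is over the port on its thread (horizontal distance between ring and port below 0.004 m and z of ring in the frame of port below -0.003 m), for 0.2 s.
At the end, for the whole second after the job is handed in: Glass on its seat in the port (3 mm of axis, underside 6.2 mm or more below the rim, level to 0.06 rad); ring screwed on over it (3 mm of axis, underside 9 mm or more below the rim, level to 0.06 rad), clamping the glass with more than 4 N by itself; all at rest (horizontal distance between each of amber_glass, ring and port below 0.003 m and z of amber_glass in the frame of port below -0.0062 m and (angle between amber_glass's own z axis and vertical below 0.06 rad or angle between amber_glass's own z axis and vertical above 3.08 rad) and z of ring in the frame of port below -0.009 m and angle between ring's own z axis and vertical below 0.06 rad and contact force between ring and amber_glass above 4 N and linear speed of each of ring, amber_glass below 0.01 m/s); the robot touches nothing.
It fails at once if the ring presses on the glass with more than 30 N (it cracks) (contact force between ring and amber_glass above 30 N).
It fails at once if the amber glass is dropped into or onto the port (faster than 0.6 m/s there) (horizontal distance between amber_glass and port below 0.04 m and linear speed of amber_glass above 0.6 m/s).
It fails at once if the green glass or another bystander is moved by more than 20 mm (distance of any of green_glass, reagent, vial_jar, foil_core, brush, spanner, boss_head from where it was at the start of the episode above 0.02 m).
It also fails if it takes over 70 s, if anything falls off the work surface, if the arm or the gripper's body presses on something with over 40 N, if the wrist force passes 120 N, or if a joint passes its speed limit or range.

ROBOT

A 7-joint arm with a two-finger parallel gripper is mounted at the origin on the work surface. World frame = base frame: x ahead of the robot, y to its left, z up, the work surface at z = 0. Lengths are in m, angles in rad, forces in N, time in s.
With the tool pointing down it reaches from about 0.425 to 0.925 m from the base axis. Payload 6.8 kg.
Tool frame: the origin (TCP) lies midway between the tips of the shut fingers; the grasp point (between the pads) lies 19 mm behind it; z points along the fingers, x is the direction in which the jaws open and shut, and the axes are right-handed (so a half turn about z gives the same grasp; the last joint's range is limited). The gripper opens to 85 mm and grips with 20 to 120 N. Pads are 22 mm wide; open, the fingers measure 114 mm over their backs; the gripper's body (76 mm by 85 mm) begins 54 mm behind the grasp point. The pads swing forward as they close: fully open they stand 13 mm farther back than shut.
Start: joints at [-1.389, 0.477, 0.022, 1.555, -0.011, 1.109, -0.083], TCP at [0.193, 0.647, 0.231] pointing down, gripper open.
Joint ranges: [-2.96, 2.96], [-0.34, 2.1], [-1.41, 1.46], [0.24, 2.44], [-1.37, 4.51], [0.17, 1.92], [-2.96, 2.96]. Speed limits (rad/s): [2.39, 2.39, 3.14, 3.14, 3.14, 3.14, 3.14].

INTERFACE

Orientations are given as a unit quaternion [w, x, y, z].
In Python, from station import bot, imaging, nets gives the robot as it stands. The module is installed in compiled form; this text tells all that it offers.
- The arm moves only by the tool apply_moves, never from a script. Its argument "moves" is text: rows parted by semicolons, each of 7 numbers parted by spaces: the gripper command: -1 is fully open, 1 is shut, values between are in proportion, then the shift along the tool's x, y, z normalised to -1 to 1, where 1 is 120 mm, then the turn, a rotation vector about the tool's x, y, z normalised to -1 to 1, where 1 is 4 degrees. In form: hand dx dy dz rx ry rz; .... A call has 1 to 12 rows; each row shifts and turns the commanded pose from where the row before left it, along the tool's axes as they then stand; what a row does not reach is not made up. A row lasts 1/12 s, in which the tool goes at most 41.7 mm and 7.16 degrees, less where a joint would pass 70% of its speed; a pose out of reach is approached as far as the arm can. A call with a number of a shift or a turn outside -1 to 1 is refused whole. A call with a gripper value outside its range is refused whole. The fingers move at their own pace and stop on an object; "force" is the grip in N (left out, the last holds). Time passes only in rows, so rows that do not move let the fingers close. It gives the time, the measured TCP pose, the force and the opening at its end, in the units of the state.
- bot.get_obs(): the state, without advancing time (a new reading comes with each control period).
- imaging.read_camera(name): name is "scene" or "top" or "wrist"; returns a dict with "image" (480x640x3 uint8, red, green, blue), "fx", "fy", "cx", "cy" (pixels), "view" (4x4, takes a point from world to camera coordinates); the wrist camera has in their place "mount" (4x4, takes a point from camera to tool coordinates, whose origin is the TCP and whose axes are the tool frame's). Camera axes: x right, y down, z forward; pixel columns grow to the right and rows downward; lengths in m; the calibration is good to about 2 mm. A picture is of the moment at which its call begins: read the wrist's pose just before it. There is no depth.
- bot.hand_in(): hands the job in, once; it reports no verdict.
Trained networks look in a picture, given as the dict that the camera call returned (one of the last four; its "shot" number tells which), for a name from the list of things; names that differ only in an ending like _2 or _b are one class to them, and where a whole thing is asked for, a point or a joint stands for the part that bears it (a point fixed in the world has none). Each returns a list of dicts, best first, with "score" (0 to 1); they miss things now and then, are a little off and sometimes report something else, mostly with a low value. They report only what shows in the picture. A call takes as long as a camera call.
- nets.spot_in(picture, name): "rect" ([left, top, right, bottom] in pixels, round what is visible of it).
- nets.outline_of(picture, name): "region" (480x640 bool, what is visible of it) and "rect" ([left, top, right, bottom] in pixels, round what is visible of it).
- nets.spot_point(picture, name): "location" ([column, row] in pixels: a listed point, or the origin of a listed thing).
The state is a dict: "t": time; "q": joint angles; "joint_vel": joint speeds; "joint_torque": joint torques, N m; "eef_pos": TCP position; "tool_rot": TCP orientation; "contact_force": force on the tool from outside, world axes, zero at the start; "torque": the same for the moment, N m; "gripper_width": opening from 0.0 (shut) to 1.0 (fully open).
Only numpy, scipy, OpenCV 4.12 (cv2) and the standard library are available. Lean on these libraries where they do the work, as an engineer would, in place of code of your own. Each camera call takes 0.05 s, during which the arm holds its last target.

## Working session

There is one attempt and no reset: what is moved stays moved. The work goes in short steps, Python scripts to look and compute and a tool call to move; the robot and the scene stay as the last step left them, time stands still between calls to the robot, and variables do not carry over. Pictures are saved under pics/ and viewed, and the job is handed in when it is done.

Besides the shell and the picture viewer there is one more tool, called after "Emit:" as name(argument=value, ...) on one line, values as JSON. apply_moves: Moves the arm, as the interface text tells. Scaled input: -1 to 1 covers 120 mm each way for a shift and 4 degrees each way for a turn. Its arguments: {"type":"object","properties":{"moves":{"type":"string"},"force":{"type":"number"}},"required":["moves"]}

```bash
mkdir -p pics; ls
python3 - <<'E'
from station import bot, imaging, nets
import cv2,numpy as np
o=bot.get_obs(); print({k:np.round(v,4).tolist() for k,v in o.items()})
for n in ["scene","top","wrist"]:
    p=imaging.read_camera(n); cv2.imwrite(f"pics/{n}0.png",p["image"][:,:,::-1])
    print(n,p["fx"],p["fy"],p["cx"],p["cy"],p["shot"]); print(np.round(p.get("view",p.get("mount")),4).tolist())
    for nm in ["amber_glass","green_glass","ring","ring_head","ring_lug","reactor","port","thread_start"]:
        r=nets.spot_point(p,nm); print(nm,[(np.round(x["location"],1).tolist(),round(x["score"],2)) for x in r[:4]])
E
```

```text
pics
{'t': 0.0, 'q': [-1.3891, 0.4778, 0.0223, 1.5565, -0.0115, 1.1093, -0.0831], 'joint_vel': [-0.0018, -0.0005, -0.0012, -0.0008, 0.0009, -0.0013, 0.0], 'joint_torque': [-0.0003, -59.6466, 1.6079, -28.1186, 0.0125, 0.0095, -0.0], 'eef_pos': [0.1927, 0.6463, 0.2303], 'tool_rot': [0.0006, 0.8018, 0.5976, -0.0007], 'contact_force': [-0.5625, 0.7283, -0.4504], 'torque': [0.0318, -0.0074, 0.0262], 'gripper_width': 1.0005}
scene 489.37327535626673 489.37327535626673 323.9164325366746 227.7458952878416 1
[[0.1055, 0.9944, 0.0081, -0.0351], [0.8595, -0.0871, -0.5037, -0.438], [-0.5001, 0.0601, -0.8639, 1.2855], [0.0, 0.0, 0.0, 1.0]]
amber_glass [([210.9, 206.6], 0.74)]
green_glass [([435.7, 183.0], 0.77)]
ring [([475.5, 242.9], 0.6)]
ring_head [([481.1, 233.8], 0.62)]
ring_lug [([468.7, 230.4], 0.93), ([346.5, 222.5], 0.56)]
reactor [([343.0, 239.4], 0.87)]
port [([345.4, 222.5], 0.65)]
thread_start [([342.3, 231.9], 0.78)]
top 617.9559367803811 617.9559367803811 331.59368580720377 240.9309217073681 2
[[0.028, -0.9993, -0.0249, -0.0172], [-0.9984, -0.0267, -0.0504, 0.5435], [0.0497, 0.0263, -0.9984, 1.1989], [0.0, 0.0, 0.0, 1.0]]
amber_glass [([463.7, 303.9], 0.85)]
green_glass [([201.0, 306.1], 0.77)]
ring [([185.0, 225.5], 0.67), ([496.8, 218.2], 0.31)]
ring_head [([182.0, 222.6], 0.6)]
ring_lug [([188.1, 235.2], 0.91)]
reactor [([190.4, 233.4], 0.73), ([317.4, 247.6], 0.61), ([241.4, 133.6], 0.33)]
port [([319.9, 243.3], 0.7)]
thread_start [([325.9, 227.8], 0.86)]
wrist 340.03915615795296 340.03915615795296 328.1149384458322 242.1432797135012 3
[[1.0, 0.0002, -0.0001, 0.0003], [-0.0002, 0.9543, 0.2989, -0.0762], [0.0002, -0.2989, 0.9543, -0.1426], [0.0, 0.0, 0.0, 1.0]]
amber_glass []
green_glass []
ring []
ring_head []
ring_lug []
reactor []
port []
thread_start []
```

View pics/scene0.png

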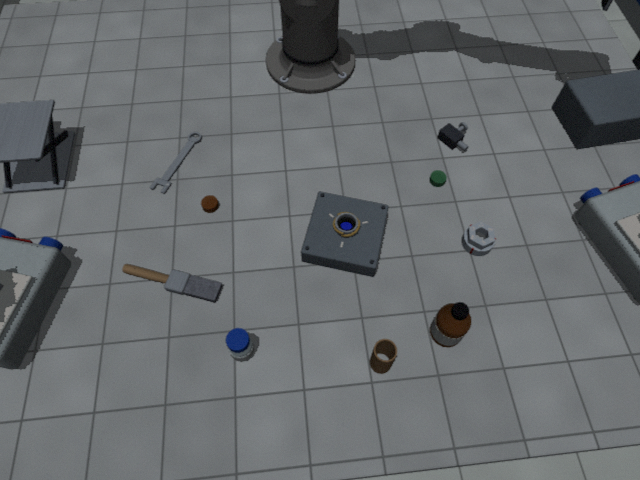

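View pics/top0.png

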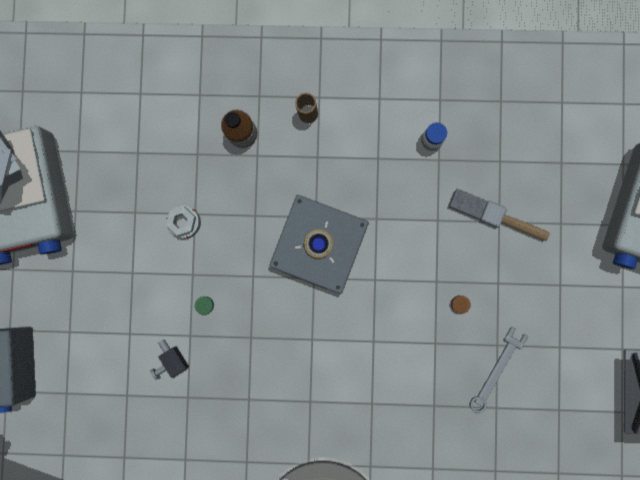

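```bash
cat > h.py <<'E'
import numpy as np,cv2
from scipy.spatial.transform import Rotation as R
from station import bot, imaging, nets
def toolT():
    o=bot.get_obs(); q=o["tool_rot"]; T=np.eye(4)
    T[:3,:3]=R.from_quat([q[1],q[2],q[3],q[0]]).as_matrix(); T[:3,3]=o["eef_pos"]; return T
def shot(n,f=None):
    T=toolT(); p=imaging.read_camera(n)
    p["c2w"]=T@np.array(p["mount"]) if n=="wrist" else np.linalg.inv(np.array(p["view"]))
    if f: cv2.imwrite("pics/"+f,p["image"][:,:,::-1])
    return p
def at_z(p,uv,z):
    C=p["c2w"]; d=C[:3,:3]@np.array([(uv[0]-p["cx"])/p["fx"],(uv[1]-p["cy"])/p["fy"],1.]); o=C[:3,3]
    return (o+d*(z-o[2])/d[2])[:3]
def proj(p,X):
    w2c=np.linalg.inv(p["c2w"]); c=w2c[:3,:3]@np.asarray(X)+w2c[:3,3]
    return np.array([p["fx"]*c[0]/c[2]+p["cx"],p["fy"]*c[1]/c[2]+p["cy"]])
def cross(p1,uv1,p2,uv2):
    A=np.zeros((3,3));b=np.zeros(3)
    for p,uv in((p1,uv1),(p2,uv2)):
        C=p["c2w"]; d=C[:3,:3]@np.array([(uv[0]-p["cx"])/p["fx"],(uv[1]-p["cy"])/p["fy"],1.]); d/=np.linalg.norm(d)
        M=np.eye(3)-np.outer(d,d);A+=M;b+=M@C[:3,3]
    return np.linalg.solve(A,b)
E
python3 - <<'E'
from h import *
s=shot("scene");t=shot("top")
print(at_z(s,[210.9,206.6],0),at_z(t,[463.7,303.9],0),"amber")
print(at_z(s,[435.7,183],0),at_z(t,[201,306.1],0),"green")
print(at_z(s,[475.5,242.9],0),at_z(t,[185,225.5],0),"ring")
print(at_z(s,[481.1,233.8],0.03),at_z(t,[182,222.6],0.03),"head")
print(at_z(s,[345.4,222.5],0.065),at_z(t,[319.9,243.3],0.065),"port")
print(at_z(s,[342.3,231.9],0.065),at_z(t,[325.9,227.8],0.065),"ts")
print(at_z(s,[468.7,230.4],0.0035),at_z(t,[188.1,235.2],0.0035),"lug")
for nm in ["amber_glass","ring","ring_head"]:
  for p,n in((s,"s"),(t,"t")):
    r=nets.spot_in(p,nm); print(nm,n,[(np.round(x["rect"],1).tolist(),round(x["score"],2)) for x in r[:3]])
E
```

```text
[ 4.30735496e-01 -2.55342862e-01  1.11022302e-16] [ 0.42765404 -0.26480403  0.        ] amber
[0.41804258 0.24157364 0.        ] [0.4081341  0.25342543 0.        ] green
[0.57562691 0.2904473  0.        ] [0.56747856 0.29176703 0.        ] ring
[0.57134214 0.2947428  0.03      ] [0.5709324  0.28988789 0.03      ] head
[0.53777165 0.02018302 0.065     ] [0.53617264 0.01813664 0.065     ] port
[0.55827379 0.0114746  0.065     ] [0.56564865 0.00769119 0.065     ] ts
[0.54677925 0.28254634 0.0035    ] [0.54805663 0.28385279 0.0035    ] lug
amber_glass s [([204.1, 196.8, 215.8, 214.3], 0.6)]
amber_glass t [([450.3, 293.8, 471.3, 313.9], 0.7)]
ring s [([461.3, 221.4, 495.8, 255.6], 0.84), ([148.9, 132.4, 203.6, 192.9], 0.51)]
ring t [([164.5, 206.8, 201.2, 239.7], 0.64)]
ring_head s [([459.3, 222.7, 496.1, 255.2], 0.94), ([368.5, 338.2, 398.5, 373.7], 0.5), ([300.8, 189.3, 387.7, 277.4], 0.27)]
ring_head t [([167.0, 204.6, 203.1, 236.1], 0.62)]
```

Emit:
apply_moves(moves="-1 0 0 0 0 0 1;-1 0 0 0 0 0 1;-1 0 0 0 0 0 1;-1 0 0 0 0 0 1;-1 0 0 0 0 0 1;-1 0 0 0 0 0 1;-1 0 0 0 0 0 1;-1 0 0 0 0 0 1;-1 0 0 0 0 0 1;-1 0 0 0 0 0 1;-1 0 0 0 0 0 1;-1 0 0 0 0 0 1")

```text
t: 2.75
eef_pos: [0.1928, 0.6469, 0.2313]
tool_rot: [-0.0, 0.976, 0.218, -0.0]
contact_force: [-0.7, 0.3, 0.1]
gripper_width: 1.003
```

Emit:
apply_moves(moves="-1 0 0 0 0 0 1;-1 0 0 0 0 0 1;-1 0 0 0 0 0 1;-1 0 0 0 0 0 1;-1 0 0 0 0 0 1;-1 0 0 0 0 0 1;-1 0 0 0 0 0 0.35;-1 0.25 0.25 0 0 0 0;-1 0.25 0.25 0 0 0 0;-1 0.25 0.25 0 0 0 0;-1 0.25 0.25 0 0 0 0;-1 0.25 0.25 0 0 0 0")

```text
t: 3.75
eef_pos: [0.3413, 0.4981, 0.2315]
tool_rot: [-0.0, 1.0, 0.001, 0.0]
contact_force: [0.9, 0.5, 1.0]
gripper_width: 0.997
```

Emit:
apply_moves(moves="-1 0.27 0.2 0 0 0 0;-1 0.27 0.2 0 0 0 0;-1 0.27 0.2 0 0 0 0;-1 0.27 0.2 0 0 0 0;-1 0.27 0.2 0 0 0 0;-1 0.27 0.2 0 0 0 0;-1 0.27 0.2 0 0 0 0;-1 0 0 0 0 0 0")

```text
t: 4.42
eef_pos: [0.5742, 0.3225, 0.232]
tool_rot: [0.002, 1.0, -0.005, 0.003]
contact_force: [0.8, -1.9, 0.6]
gripper_width: 1.0
```

Run:
```python
from h import *
p=shot("wrist","w1.png")
for nm in ["ring","ring_head","ring_lug"]:
    r=nets.spot_point(p,nm); print(nm,[(np.round(x["location"],1).tolist(),round(x["score"],2)) for x in r[:4]])
    z={"ring":0,"ring_head":.03,"ring_lug":.0035}[nm]
    if r: print(at_z(p,r[0]["location"],z))
```

```text
ring [([327.1, 233.1], 0.65)]
[0.57430835 0.29165835 0.        ]
ring_head [([325.8, 239.3], 0.95)]
[0.57285573 0.29348607 0.03      ]
ring_lug [([306.1, 235.6], 0.65)]
[0.55040753 0.29000892 0.0035    ]
```

View pics/w1.png

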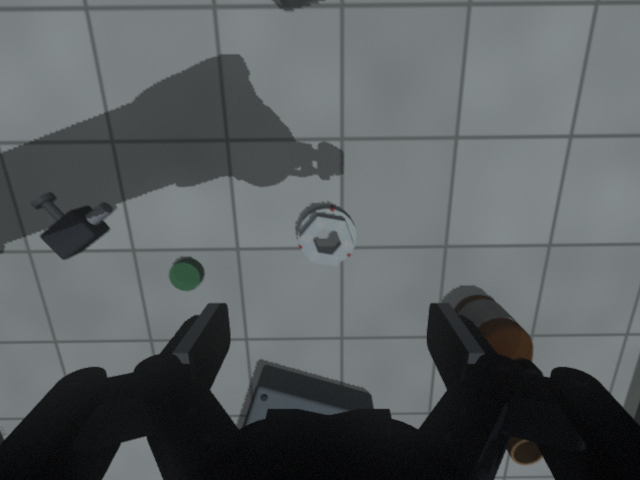

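Run:
```python
import cv2
im=cv2.imread("pics/w1.png")[190:285,275:380]
cv2.imwrite("pics/w1c.png",cv2.resize(im,None,fx=6,fy=6,interpolation=cv2.INTER_CUBIC))
```

```text
(no output)
```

View pics/w1c.png

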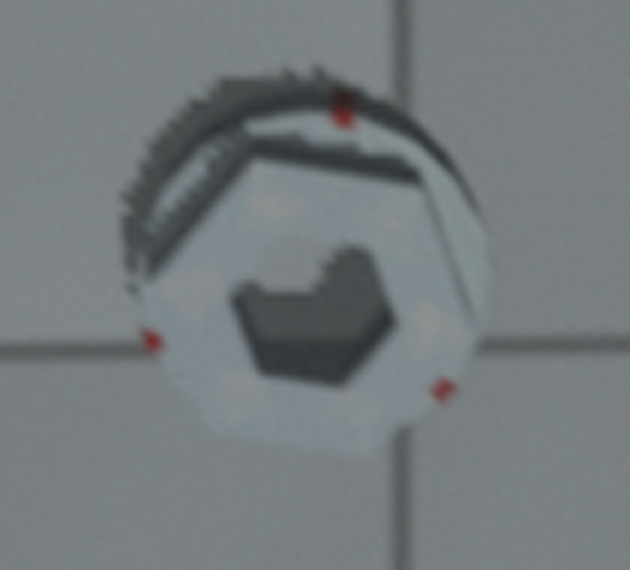

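Emit:
apply_moves(moves="-1 -0.03 0.34 0 0 0 0;-1 -0.03 0.34 0 0 0 0;-1 -0.03 0.34 0 0 0 0;-1 -0.03 0.34 0 0 0 0;-1 -0.03 0.34 0 0 0 0;-1 -0.03 0.34 0 0 0 0;-1 -0.1 0.1 0 0 0 0;-1 0 0 0 0 0 0")

```text
t: 5.28
eef_pos: [0.5311, 0.0714, 0.2315]
tool_rot: [0.0, 1.0, -0.002, -0.001]
contact_force: [0.5, -0.2, 0.1]
gripper_width: 1.0
```

Run:
```python
from h import *
p=shot("wrist","w2.png")
for nm,z in [("port",.065),("thread_start",.065),("reactor",0)]:
    r=nets.spot_point(p,nm); print(nm,[(np.round(x["location"],1).tolist(),round(x["score"],2)) for x in r[:4]])
    if r: print(at_z(p,r[0]["location"],z))
im=p["image"][:,:,::-1]
u,v=map(int,proj(p,[.537,.019,.065]));print(u,v)
c=im[max(0,v-60):v+60,max(0,u-80):u+80]
cv2.imwrite("pics/w2c.png",cv2.resize(c,None,fx=5,fy=5,interpolation=cv2.INTER_CUBIC))
```

```text
port [([330.7, 272.1], 0.95)]
[0.53348827 0.02043379 0.065     ]
thread_start [([354.1, 280.0], 0.94)]
[0.55656811 0.01195258 0.065     ]
reactor [([334.0, 247.2], 0.7)]
[0.53775209 0.02470066 0.        ]
334 273
```

View pics/w2c.png

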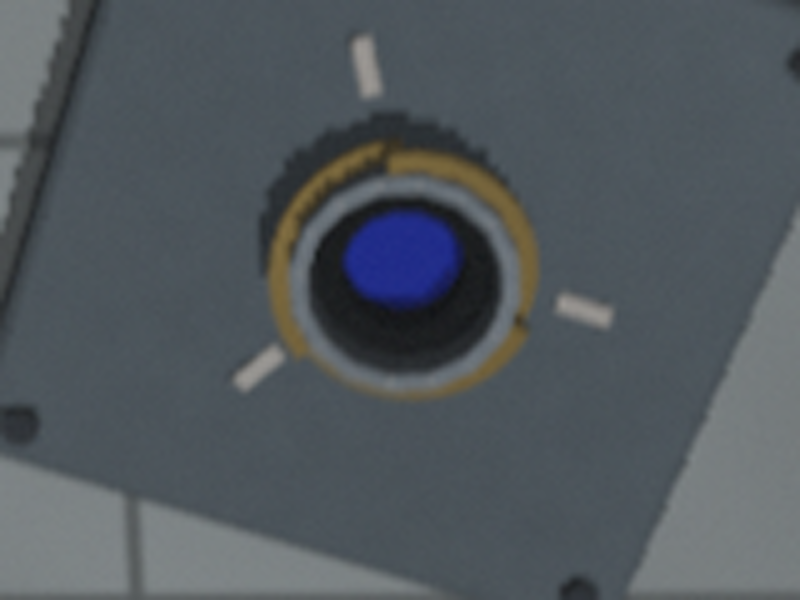

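Run:
```python
from h import *
T=toolT(); p=shot("wrist")
f=lambda c:np.array([254+c[0]/5-.4,213+c[1]/5-.4])
# fit rim centre: grey steel annulus outer points
pts=[(290,285),(522,285),(406,175),(406,398),(320,205),(490,205),(322,362),(490,362)]
W=np.array([at_z(p,f(c),.065)[:2] for c in pts])
A=np.c_[2*W,np.ones(len(W))];s=np.linalg.lstsq(A,(W**2).sum(1),rcond=None)[0]
print("rim",s[:2],"r",np.sqrt(s[2]+s[0]**2+s[1]**2)); c0=s[:2]
pts=[(308,285),(500,285),(404,192),(406,374)]
W=np.array([at_z(p,f(c),.065)[:2] for c in pts]);A=np.c_[2*W,np.ones(len(W))];s=np.linalg.lstsq(A,(W**2).sum(1),rcond=None)[0]
print("bore",s[:2],"r",np.sqrt(s[2]+s[0]**2+s[1]**2))
for c in [(388,150),(520,322),(297,350)]:
    w=at_z(p,f(c),.064)[:2]-c0; print("start",np.degrees(np.arctan2(w[1],w[0])),np.linalg.norm(w))
for c in [(368,66),(585,310),(258,368)]:
    w=at_z(p,f(c),.045)[:2]-c0; print("dash",np.degrees(np.arctan2(w[1],w[0])),np.linalg.norm(w))
# ring stripes from w1: pose
Tq=R.from_quat([1.0,-.005,.003,.002]).as_matrix()
T1=np.eye(4);T1[:3,:3]=Tq;T1[:3,3]=[.5742,.3225,.232]
q=dict(p);q["c2w"]=T1@np.array(p["mount"])
g=lambda c:np.array([275+c[0]/6-.4,190+c[1]/6-.4])
S=[at_z(q,g(c),z) for c,z in [((343,110),.018),((152,342),.018),((443,390),.018)]]
print(np.round(S,4)); 
H=[at_z(q,g(c),.038) for c in [(255,155),(418,182),(478,322),(372,460),(210,432),(140,288)]]
H=np.array(H);m=H.mean(0);print("hexcentre",m)
for h in H: print("corner",np.degrees(np.arctan2(*(h-m)[1::-1])),np.linalg.norm((h-m)[:2]))
for s in S: print("stripe",np.degrees(np.arctan2(*(s-m)[1::-1])),np.linalg.norm((s-m)[:2]))
```

```text
rim [0.54048534 0.02894842] r 0.023187368185458634
bore [0.54014338 0.02948385] r 0.018924762419711583
start 97.49784317165425 0.027991367037820326
start -18.809970008733924 0.02392762512491495
start -147.02130916869336 0.02552597930586164
dash 100.84591826155608 0.04008652718454655
dash -18.98384626885459 0.04017892169252173
dash -138.99300520963016 0.04048110114220438
[[0.5797 0.3247 0.018 ]
 [0.5443 0.2817 0.018 ]
 [0.5979 0.2717 0.018 ]]
hexcentre [0.57387309 0.29410155 0.038     ]
corner 108.91276768389454 0.028809900431643443
corner 50.74404944663658 0.028742826866239714
corner -5.551186838282859 0.028831689089741253
corner -69.98833276401993 0.030025713607643785
corner -128.94684971147467 0.02901379195552853
corner 172.19347140082306 0.02986025404806776
stripe 79.14128810443663 0.031163917522628194
stripe -157.28140458934018 0.032020069333549776
stripe -42.9327249433547 0.03287404101247088
```

Run:
```python
from h import *
o=bot.get_obs();print(o["eef_pos"],o["tool_rot"],np.abs(o["joint_vel"]).max())
p=shot("wrist","w3.png");p=shot("wrist","w3.png")
o=bot.get_obs();print(o["eef_pos"],o["tool_rot"],np.abs(o["joint_vel"]).max())
r=nets.spot_point(p,"port")[0];print(r["location"],at_z(p,r["location"],.065))
r=nets.spot_point(p,"thread_start")[0];print(r["location"],at_z(p,r["location"],.065))
im=p["image"][:,:,::-1]
v,u=267,330
c=im[207:327,250:410]
cv2.imwrite("pics/w3c.png",cv2.resize(c,None,fx=5,fy=5,interpolation=cv2.INTER_CUBIC))
```

```text
[0.53352974 0.07731578 0.23131348] [-3.10854223e-04  9.99997812e-01  2.06402687e-03  1.40646748e-04] 0.005335846368484287
[0.5335393  0.07651853 0.23116794] [-5.66725011e-05  9.99998956e-01  1.44368433e-03  4.93641814e-06] 0.007596345053503177
[331.3, 275.7] [0.5371984  0.02237683 0.065     ]
[354.9, 282.4] [0.5605679  0.01529802 0.065     ]
```

View pics/w3c.png

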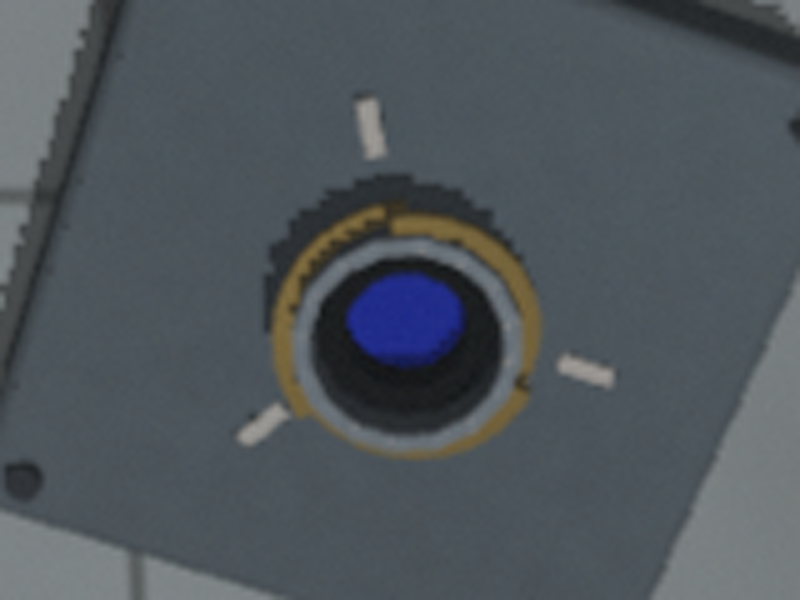

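```bash
cat >> h.py <<'E'
def circ(W):
    W=np.asarray(W);A=np.c_[2*W,np.ones(len(W))];s=np.linalg.lstsq(A,(W**2).sum(1),rcond=None)[0]
    return s[:2],np.sqrt(s[2]+s[0]**2+s[1]**2)
def ang(w): return np.degrees(np.arctan2(w[1],w[0]))
E
python3 - <<'E'
from h import *
T=np.eye(4);T[:3,:3]=R.from_quat([1,.0016,0,0]).as_matrix();T[:3,3]=[.5336,.0769,.2313]
p=shot("wrist");p["c2w"]=T@np.array(p["mount"]);print(bot.get_obs()["eef_pos"])
f=lambda c:np.array([250+c[0]/5-.4,207+c[1]/5-.4])
c0,r=circ([at_z(p,f(c),.065)[:2] for c in [(293,346),(525,346),(409,237),(409,459),(325,268),(493,268),(325,425),(493,425)]]);print(c0,r)
print(circ([at_z(p,f(c),.065)[:2] for c in [(312,346),(502,346),(408,256),(408,436)]]))
for c in [(390,215),(522,380),(303,413)]:
    w=at_z(p,f(c),.064)[:2]-c0; print("start",ang(w),np.linalg.norm(w))
for c in [(371,127),(586,370),(262,425)]:
    w=at_z(p,f(c),.045)[:2]-c0; print("dash",ang(w),np.linalg.norm(w))
E
```

```text
[0.53345412 0.07545203 0.23114065]
[0.53732217 0.02135174] 0.02334102924382348
(array([0.53692851, 0.02178704]), np.float64(0.0188964530122464))
start 97.88061284833105 0.027832680112304744
start -17.02823563330262 0.023500786549760035
start -146.04621880336603 0.025391735695856812
dash 100.92213355548022 0.0405347709655318
dash -19.22344706582611 0.0396915052094057
dash -139.9235532931921 0.04032238977019063
```

Emit:
apply_moves(moves="-1 -0.1 0.32 0 0 0 0;-1 -0.1 0.32 0 0 0 0;-1 -0.1 0.32 0 0 0 0;-1 -0.1 0.32 0 0 0 0;-1 -0.1 0.32 0 0 0 0;-1 -0.1 0.32 0 0 0 0;-1 -0.1 0.32 0 0 0 0;-1 -0.1 0.15 0.2 0 0 0;-1 0 0 0.2 0 0 0;-1 0 0 0 0 0 0;-1 0 0 0 0 0 0;-1 0 0 0 0 0 0")

```text
t: 6.78
eef_pos: [0.4384, -0.2115, 0.1841]
tool_rot: [0.0, 1.0, 0.001, 0.0]
contact_force: [-0.8, 0.2, 0.4]
gripper_width: 1.003
```

Run:
```python
from h import *
p=shot("wrist");p=shot("wrist","w4.png")
print(p["c2w"],bot.get_obs()["eef_pos"])
r=nets.spot_point(p,"amber_glass");print(r[:2]); uv=r[0]["location"];print(at_z(p,uv,0))
u,v=map(int,uv);print(u,v)
x0=max(0,min(u-80,480));y0=max(0,min(v-60,360));print(x0,y0)
c=p["image"][y0:y0+120,x0:x0+160,::-1]
cv2.imwrite("pics/w4c.png",cv2.resize(c,None,fx=5,fy=5,interpolation=cv2.INTER_CUBIC))
```

```text
[[ 0.99999502  0.00115788  0.00293439  0.43842039]
 [ 0.00198158 -0.95433935 -0.29871807 -0.13501898]
 [ 0.00245452  0.2987224  -0.95433689  0.32701114]
 [ 0.          0.          0.          1.        ]] [ 0.43874691 -0.21152174  0.18447181]
[{'location': [317.5, 260.2], 'score': 0.74}]
[ 0.42858767 -0.25677731  0.        ]
317 260
237 200
```

View pics/w4c.png

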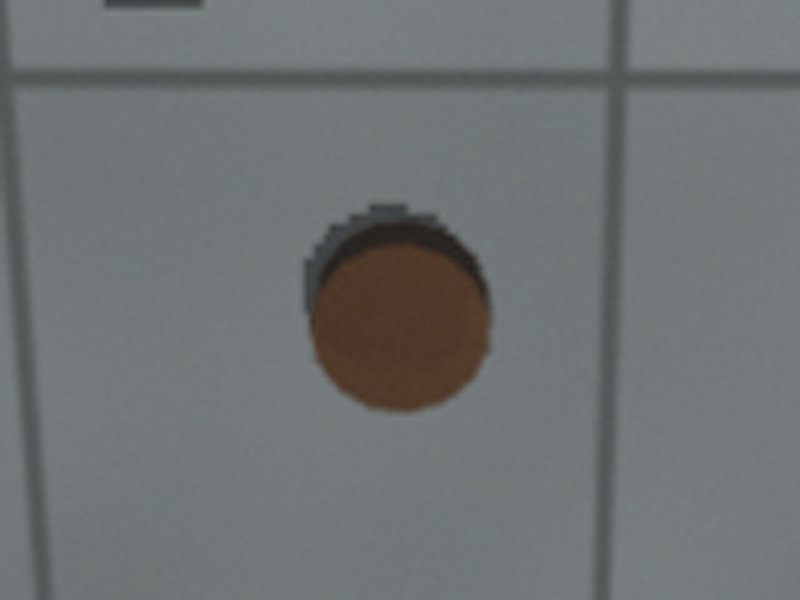

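Run:
```python
from h import *
p=shot("wrist")
T=toolT();print(T[:3,3])
f=lambda c:np.array([237+c[0]/5-.4,200+c[1]/5-.4])
print(circ([at_z(p,f(c),.016)[:2] for c in [(310,325),(491,325),(400,243),(400,412),(336,268),(465,268),(336,386),(465,386)]]))
for n in("scene","top"):
    q=shot(n); r=nets.outline_of(q,"amber_glass")[0]; m=r["region"]; ys,xs=np.nonzero(m); print(n,len(xs),at_z(q,[xs.mean(),ys.mean()],.009))
```

```text
[ 0.43843261 -0.21160237  0.18426352]
(array([ 0.42819102, -0.25615413]), np.float64(0.017696906843317785))
scene 249 [ 0.42783087 -0.25752947  0.009     ]
top 748 [0.30010348 0.30959971 0.009     ]
```

Emit:
apply_moves(moves="-1 -0.04 0.19 0.1 0 0 0;-1 -0.045 0.18 0.1 0 0 0;-1 0 0 0.25 0 0 0;-1 0 0 0.25 0 0 0;-1 0 0 0.25 0 0 0;-1 0 0 0.25 0 0 0;-1 0 0 0.12 0 0 0;-1 0 0 0.08 0 0 0;-1 0 0 0 0 0 0;-1 0 0 0 0 0 0")

```text
t: 8.02
eef_pos: [0.4273, -0.2567, 0.0156]
tool_rot: [0.0, 1.0, -0.0, 0.0]
contact_force: [-0.3, -0.6, 1.2]
gripper_width: 0.994
```

Run:
```python
from h import *
p=shot("wrist","w5.png"); print(bot.get_obs()["eef_pos"])
```

```text
[ 0.42780649 -0.25693865  0.01616561]
```

View pics/w5.png

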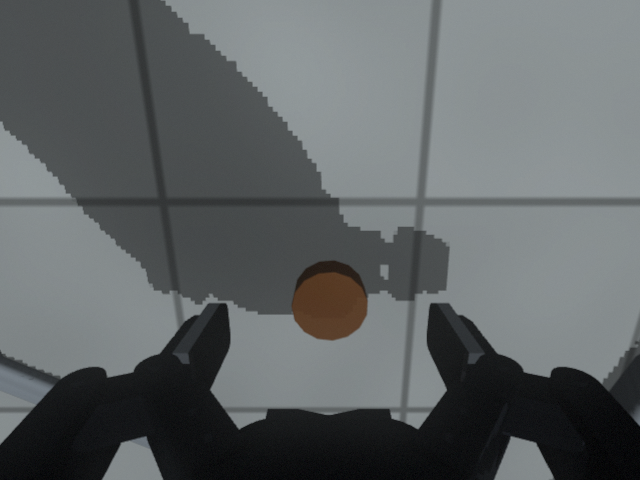

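Emit:
apply_moves(moves="-1 0 0 0.062 0 0 0;-1 0 0 0 0 0 0;0 0 0 0 0 0 0;1 0 0 0 0 0 0;1 0 0 0 0 0 0;1 0 0 0 0 0 0;1 0 0 0 0 0 0;1 0 0 0 0 0 0;1 0 0 0 0 0 0;1 0 0 0 0 0 0", force=25)

```text
t: 8.9
eef_pos: [0.4272, -0.2565, 0.0082]
tool_rot: [-0.0, 1.0, -0.0, 0.0]
contact_force: [-1.3, 0.6, 5.3]
gripper_width: 0.402
```

Run:
```python
from h import *
p=shot("wrist","w6.png"); print(bot.get_obs())
```

```text
{'t': 8.95, 'q': array([ 0.06253909,  0.58123769,  0.44510533,  2.14975214, -0.50505453,
        0.51125416,  0.8909968 ]), 'joint_vel': array([ 0.00176824,  0.00015028, -0.00042423,  0.00150702,  0.00024224,
       -0.00147683, -0.00117491]), 'joint_torque': array([ 1.07510928e-01, -4.50099778e+01,  7.24589959e+00, -1.32574984e+01,
       -4.14039649e-02, -4.00265604e-01, -7.66874466e-03]), 'eef_pos': array([ 0.42722496, -0.25649893,  0.00822185]), 'tool_rot': array([-1.06556386e-04,  9.99999975e-01, -8.13565078e-05,  1.81055432e-04]), 'contact_force': array([-1.32421414,  1.50515276,  6.02049317]), 'torque': array([0.19646627, 0.19508428, 0.02795821]), 'gripper_width': 0.40782410666620983}
```

View pics/w6.png

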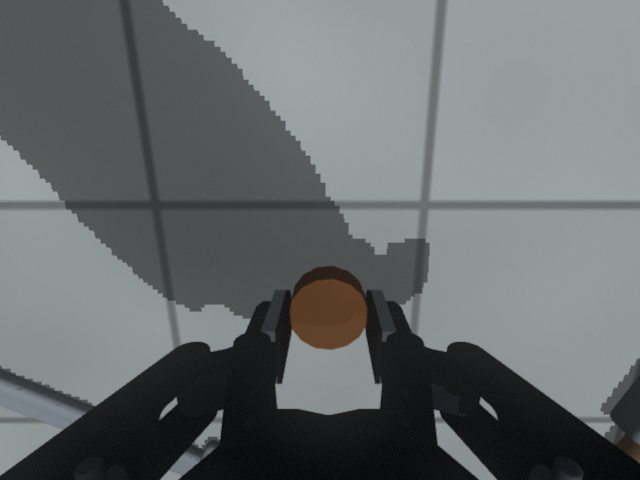

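Emit:
apply_moves(moves="1 0 0 -0.15 0 0 0;1 0 0 -0.25 0 0 0;1 0 0 -0.3 0 0 0;1 0.05 -0.15 -0.3 0 0 0;1 0.12 -0.29 0 0 0 0;1 0.12 -0.29 0 0 0 0;1 0.12 -0.29 0 0 0 0;1 0.12 -0.29 0 0 0 0;1 0.12 -0.29 0 0 0 0;1 0.12 -0.29 0 0 0 0;1 0.12 -0.29 0 0 0 0;1 0.024 -0.14 0 0 0 0")

```text
t: 9.95
eef_pos: [0.5389, 0.0277, 0.1279]
tool_rot: [-0.001, 1.0, 0.003, 0.001]
contact_force: [0.6, 0.1, -0.2]
gripper_width: 0.402
```

Emit:
apply_moves(moves="1 0 0 0 0 0 0;1 0 0 0 0 0 0;1 0 0 0 0 0 0")

```text
t: 10.2
eef_pos: [0.5363, 0.0207, 0.1278]
tool_rot: [0.0, 1.0, -0.001, -0.0]
contact_force: [0.4, 0.3, -0.3]
gripper_width: 0.403
```

Run:
```python
from h import *
p=shot("wrist","w7.png"); o=bot.get_obs();print(o["eef_pos"],o["tool_rot"],o["contact_force"],o["gripper_width"])
```

```text
[0.53622861 0.02021171 0.12782717] [ 3.03367711e-04  9.99999199e-01 -1.20497380e-03 -2.39169074e-04] [-0.23550912  0.19798154 -0.89647503] 0.40281452382533545
```

View pics/w7.png

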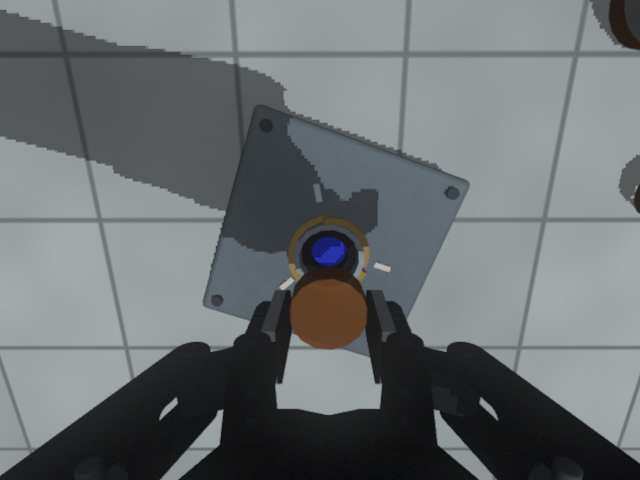

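Run:
```python
from h import *
im=cv2.imread("pics/w7.png")
c=im[170:320,230:430];cv2.imwrite("pics/w7c.png",cv2.resize(c,None,fx=4,fy=4,interpolation=cv2.INTER_CUBIC))
p=shot("wrist");print(toolT()[:3,3])
A=[at_z(p,u,.045) for u in [(265,125),(452,192.5),(217,300)]];print(np.round(A,4),(A[1]+A[2])/2, ang(A[1]-A[0]),np.linalg.norm(A[1]-A[0]),np.linalg.norm(A[2]-A[0]))
```

```text
[0.53633243 0.02011479 0.12790997]
[[ 0.497   0.1032  0.045 ]
 [ 0.6188  0.0605  0.045 ]
 [ 0.4548 -0.0182  0.045 ]] [0.53682157 0.0211483  0.045     ] -19.31818798796659 0.12904134861020541 0.1284889843397646
```

View pics/w7c.png

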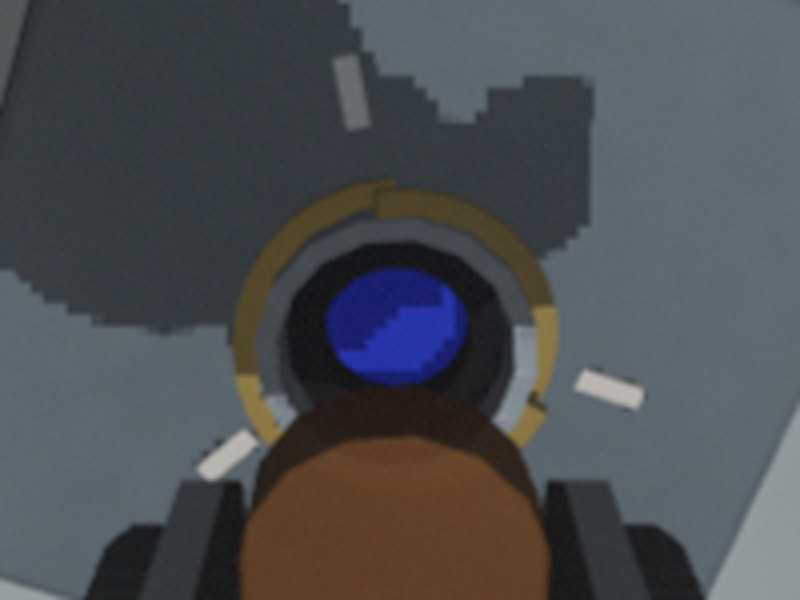

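Emit:
apply_moves(moves="1 0.005 -0.01 0.1 0 0 0;1 0 0 0.15 0 0 0;1 0 0 0.12 0 0 0;1 0 0 0.06 0 0 0;1 0 0 0 0 0 0;1 0 0 0 0 0 0;1 0 0 0 0 0 0")

```text
t: 10.88
eef_pos: [0.5379, 0.0227, 0.0767]
tool_rot: [0.0, 1.0, -0.0, 0.0]
contact_force: [0.4, 0.0, -0.2]
gripper_width: 0.4
```

Run:
```python
from h import *
p=shot("wrist","w8.png"); o=bot.get_obs();print(o["eef_pos"],o["tool_rot"],o["contact_force"],o["gripper_width"])
A=[at_z(p,u,.065) for u in [(328,242)]]
c=p["image"][200:350,230:430,::-1];cv2.imwrite("pics/w8c.png",cv2.resize(c,None,fx=4,fy=4,interpolation=cv2.INTER_CUBIC))
# start angles from w7
T=np.eye(4);T[:3,:3]=R.from_quat([1,-.001,0,0]).as_matrix();T[:3,3]=[.5363,.0202,.1279]
q=dict(p);q["c2w"]=T@np.array(p["mount"])
for u in [(377,200),(537,400)]:
    w=at_z(q,(230+u[0]/4-.4,170+u[1]/4-.4),.064)[:2]-[.5369,.0213];print(ang(w),np.linalg.norm(w))
```

```text
[0.53804647 0.02289633 0.07693435] [-1.07342988e-04  9.99999731e-01 -2.73358284e-04  6.72357619e-04] [ 0.87898125 -0.46333081 -0.07524966] 0.39932969140984775
96.66905286834455 0.02567101742140058
-19.362880512345125 0.024322519029724602
```

View pics/w8c.png

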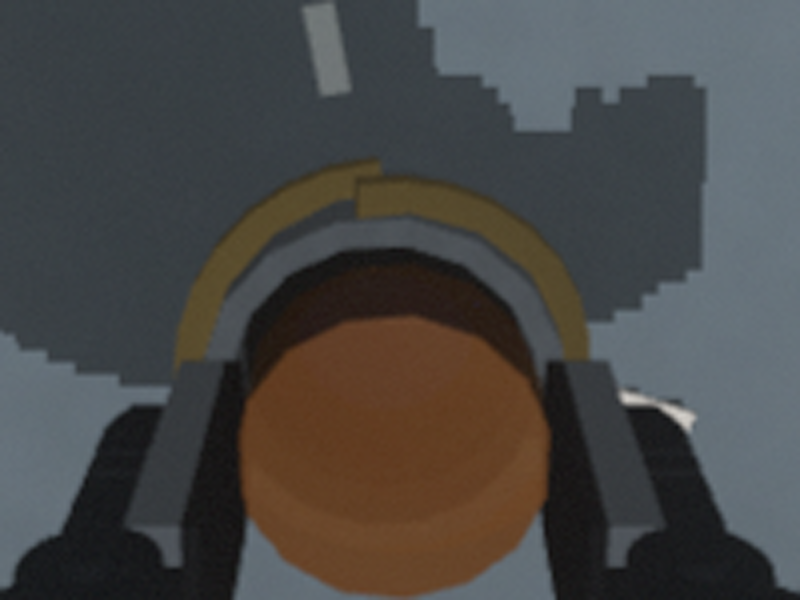

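Emit:
apply_moves(moves="1 -0.01 0.013 0 0 0 0;1 0 0 0 0 0 0;1 0 0 0 0 0 0;1 0 0 0 0 0 0")

```text
t: 11.27
eef_pos: [0.5364, 0.0216, 0.0765]
tool_rot: [-0.0, 1.0, -0.0, 0.0]
contact_force: [-0.9, 0.8, -0.2]
gripper_width: 0.402
```

Run:
```python
from h import *
p=shot("wrist","w9.png"); o=bot.get_obs();print(o["eef_pos"],o["tool_rot"],o["contact_force"],o["gripper_width"])
c=p["image"][200:350,230:430,::-1].copy()
c=cv2.resize(c,None,fx=4,fy=4,interpolation=cv2.INTER_CUBIC)
def draw(cx,cy,z,r,col):
    pts=[((proj(p,[cx+r*np.cos(a),cy+r*np.sin(a),z])-[230,200])*4+2) for a in np.linspace(0,2*np.pi,60)]
    cv2.polylines(c,[np.int32(pts)],True,col,1)
draw(.5369,.0213,.065,.0225,(255,255,0));draw(.5369,.0213,.065,.019,(0,255,0))
e=o["eef_pos"];draw(e[0],e[1],e[2]+.0078,.018,(255,0,255))
cv2.imwrite("pics/w9c.png",c)
```

```text
[0.53632631 0.02167242 0.07644798] [-1.00985474e-04  9.99999980e-01  1.13065714e-05  1.70701474e-04] [ 0.15079494  0.01695779 -0.50964508] 0.40309484855518807
```

View pics/w9c.png

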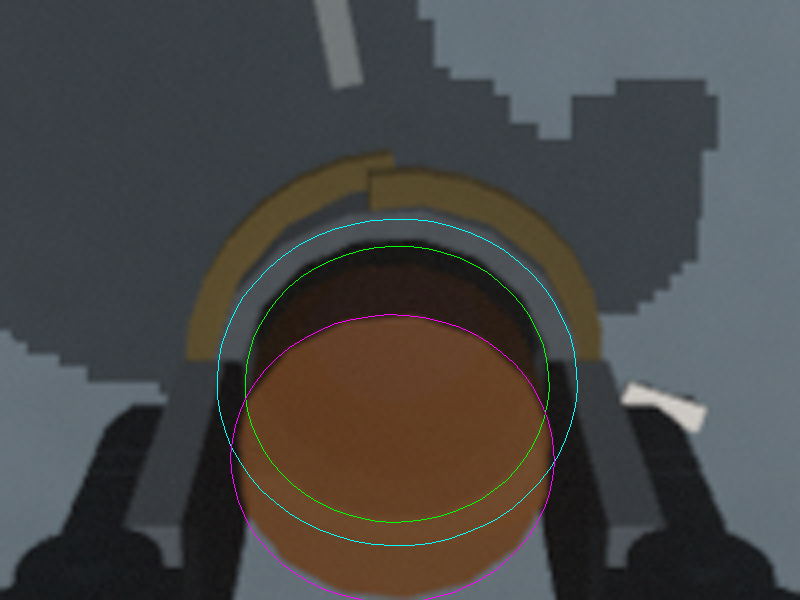

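Emit:
apply_moves(moves="1 0 -0.004 0.02 0 0 0;1 0 0 0.02 0 0 0;1 0 0 0 0 0 0;1 0 0 0 0 0 0")

```text
t: 11.65
eef_pos: [0.536, 0.022, 0.0712]
tool_rot: [0.0, 1.0, -0.0, -0.0]
contact_force: [0.0, 0.4, -1.3]
gripper_width: 0.397
```

Emit:
apply_moves(moves="1 0 0 0.02 0 0 0;1 0 0 0.01 0 0 0;1 0 0 0 0 0 0;1 0 0 0 0 0 0")

```text
t: 11.98
eef_pos: [0.5361, 0.022, 0.0677]
tool_rot: [0.0, 1.0, -0.0, -0.0]
contact_force: [-0.2, -0.1, -0.2]
gripper_width: 0.4
```

Emit:
apply_moves(moves="1 0 0 0.012 0 0 0;1 0 0 0.005 0 0 0;1 0 0 0 0 0 0;1 0 0 0 0 0 0")

```text
t: 12.32
eef_pos: [0.5362, 0.022, 0.0658]
tool_rot: [-0.0, 1.0, -0.0, -0.0]
contact_force: [0.8, 0.6, 0.1]
gripper_width: 0.399
```

Run:
```python
from h import *
p=shot("wrist","w10.png"); o=bot.get_obs();print(o["eef_pos"],o["tool_rot"],o["contact_force"],o["gripper_width"])
c=p["image"][200:350,230:430,::-1].copy()
c=cv2.resize(c,None,fx=4,fy=4,interpolation=cv2.INTER_CUBIC)
cv2.imwrite("pics/w10c.png",c)
```

```text
[0.53623294 0.0220324  0.06582074] [-1.04247571e-05  9.99999998e-01 -5.79211963e-05  6.63447143e-06] [-0.06857064 -1.15460081 -0.41818937] 0.4017315197912369
```

View pics/w10c.png

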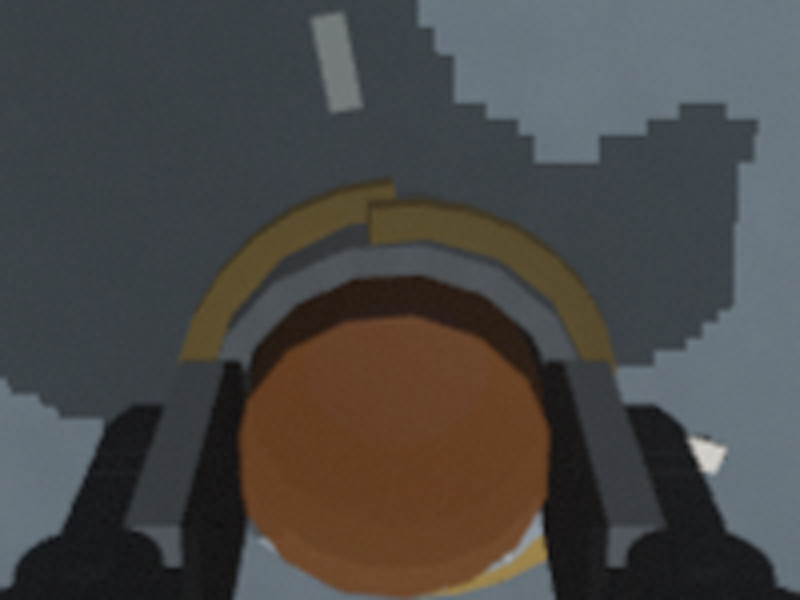

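Emit:
apply_moves(moves="1 0 0 0.005 0 0 0;1 0 0 0 0 0 0;1 0 0 0 0 0 0")

```text
t: 12.62
eef_pos: [0.5363, 0.022, 0.0652]
tool_rot: [-0.0, 1.0, -0.0, 0.0]
contact_force: [0.2, 0.8, -0.7]
gripper_width: 0.399
```

Emit:
apply_moves(moves="-0.2 0 0 0 0 0 0;-1 0 0 0 0 0 0;-1 0 0 0 0 0 0;-1 0 0 0 0 0 0;-1 0 0 -0.15 0 0 0;-1 0 0 -0.25 0 0 0;-1 0 -0.1 -0.25 0 0 0;-1 0 -0.2 -0.1 0 0 0;-1 0 -0.1 0 0 0 0;-1 0 0 0 0 0 0;-1 0 0 0 0 0 0")

```text
t: 13.53
eef_pos: [0.5354, 0.0705, 0.1543]
tool_rot: [0.0, 1.0, 0.001, -0.001]
contact_force: [0.9, -0.8, -0.4]
gripper_width: 0.996
```

Run:
```python
from h import *
p=shot("wrist","w11.png"); o=bot.get_obs();print(o["eef_pos"],o["tool_rot"],o["contact_force"],o["gripper_width"])
u,v=map(int,proj(p,[.5366,.0218,.068]));print(u,v)
c=p["image"][v-60:v+60,u-80:u+80,::-1].copy()
c=cv2.resize(c,None,fx=5,fy=5,interpolation=cv2.INTER_CUBIC)
cv2.imwrite("pics/w11c.png",c)
```

```text
[0.53529548 0.06938732 0.15410256] [ 5.28844007e-04  9.99999381e-01  1.13436622e-04 -9.72520317e-04] [ 0.69024988 -0.44882033  0.43275662] 1.004031771038816
329 310
```

View pics/w11c.png

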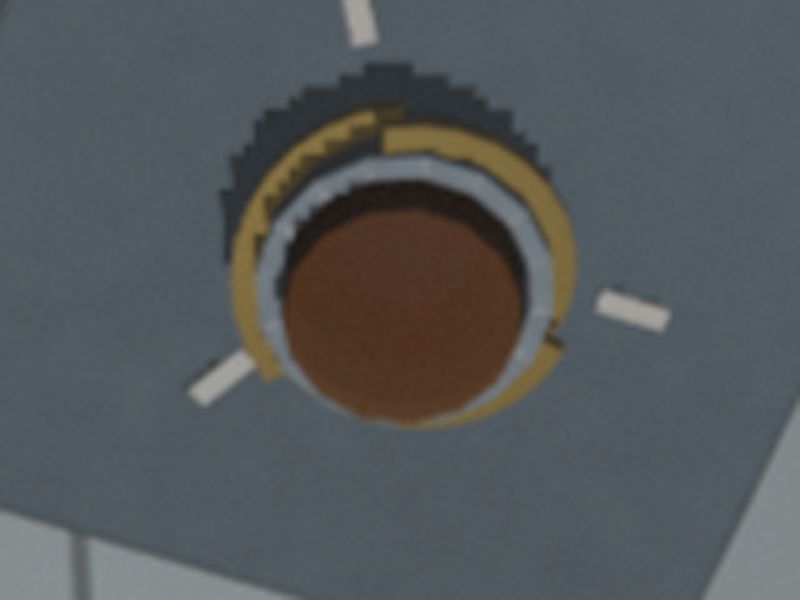

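Run:
```python
from h import *
p=shot("wrist");print(toolT()[:3,3])
f=lambda c:np.array([249+c[0]/5-.4,250+c[1]/5-.4])
c0,r=circ([at_z(p,f(c),.065)[:2] for c in [(257,291),(553,291),(405,154),(300,192),(512,192)]]);print("rim",c0,r)
print("glass",circ([at_z(p,f(c),.073)[:2] for c in [(283,312),(524,312),(405,207),(405,420),(318,236),(490,236)]]))
c0=np.array([.5366,.0218])
for c in [(383,126),(383,154),(555,343),(264,381),(284,374)]:
    w=at_z(p,f(c),.065)[:2]-c0; print("start",ang(w),np.linalg.norm(w))
for c in [(362,20),(633,311),(225,378)]:
    w=at_z(p,f(c),.045)[:2]-c0; print("dash",ang(w),np.linalg.norm(w))
```

```text
[0.53531294 0.06877512 0.15407928]
rim [0.53656002 0.02123851] 0.022529363065493635
glass (array([0.5362908 , 0.02134478]), np.float64(0.017764814353127528))
start 97.3031517181371 0.02649595004180403
start 98.80731146120785 0.022061991235491518
start -22.912084175897327 0.024933035575955893
start -143.17249012334665 0.027333290594246194
start -141.0722859000281 0.024113795308105458
dash 100.80112942996735 0.03643133662572674
dash -22.006167729054937 0.04076302142549127
dash -137.2330886615358 0.041169455268002746
```

Emit:
apply_moves(moves="-1 0.045 -0.315 -0.055 0 0 0;-1 0.045 -0.315 -0.055 0 0 0;-1 0.045 -0.315 -0.055 0 0 0;-1 0.045 -0.315 -0.055 0 0 0;-1 0.045 -0.315 -0.055 0 0 0;-1 0.045 -0.315 -0.055 0 0 0;-1 0.045 -0.315 -0.055 0 0 0;-1 0 0 0 0 0 -1;-1 0 0 0 0 0 -1;-1 0 0 0 0 0 -1;-1 0 0 0 0 0 -1;-1 0 0 0 0 0 -1")

```text
t: 14.63
eef_pos: [0.5743, 0.3326, 0.1999]
tool_rot: [0.001, 0.985, 0.174, -0.001]
contact_force: [0.1, -0.3, -0.1]
gripper_width: 0.999
```

Emit:
apply_moves(moves="-1 0 0 0 0 0 -0.13;-1 0 0 0 0 0 0;-1 0 0 0 0 0 0;-1 0 0 0 0 0 0")

```text
t: 14.97
eef_pos: [0.5741, 0.3341, 0.201]
tool_rot: [0.0, 0.984, 0.177, -0.0]
contact_force: [-0.5, -0.2, 0.8]
gripper_width: 0.997
```

Run:
```python
from h import *
p=shot("wrist","w12.png"); o=bot.get_obs();print(o["eef_pos"],o["tool_rot"],o["contact_force"],o["q"])
np.save("w12.npy",p["c2w"])
u,v=map(int,proj(p,[.573,.293,.03]));print(u,v)
c=p["image"][v-60:v+60,u-80:u+80,::-1].copy()
c=cv2.resize(c,None,fx=5,fy=5,interpolation=cv2.INTER_CUBIC)
cv2.imwrite("pics/w12c.png",c)
```

```text
[0.57407756 0.33429304 0.2011149 ] [ 1.80894146e-04  9.84145259e-01  1.77364148e-01 -1.88377561e-04] [-0.24472162  0.39826879  0.68147648] [-0.95457538  0.52168664  0.477292    1.63715374 -0.26705561  1.04860952
 -0.04071953]
312 258
```

View pics/w12c.png

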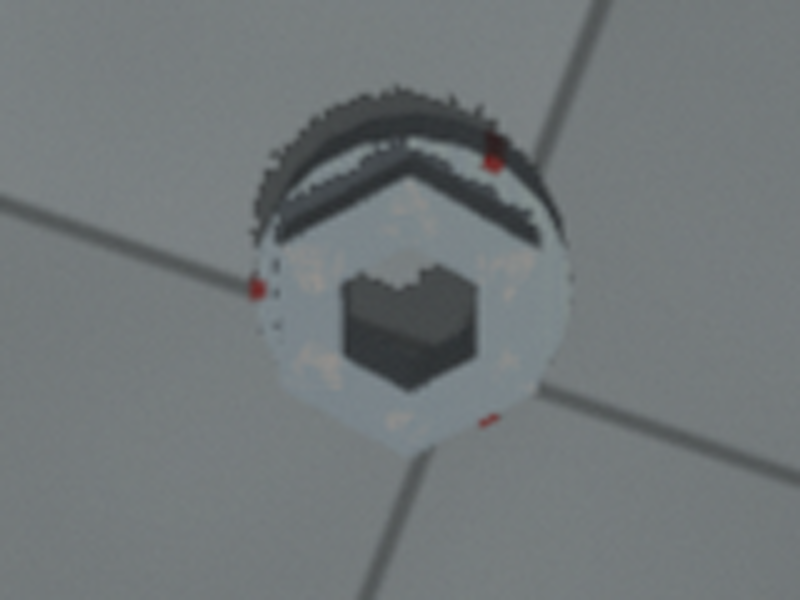

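Run:
```python
from h import *
T=toolT();print(T[:3,3],ang(T[:2,0]))
p=shot("wrist")
f=lambda c:np.array([232+c[0]/5-.4,198+c[1]/5-.4])
H=np.array([at_z(p,f(c),.038)[:2] for c in [(408,175),(542,243),(542,388),(410,457),(281,383),(280,243)]])
c0,r=circ(H);print(c0,r)
print([round(ang(h-c0)%60,1) for h in H])
for c,z in[((494,160),.022),((258,290),.022),((489,421),.022)]:
    w=at_z(p,f(c),z)[:2]-c0;print(ang(w)%120,np.linalg.norm(w))
for c in [c0]:
    d=T[:3,:3].T@(np.r_[c,0]-T[:3,3]);print("tool shift units",d/0.12)
```

```text
[0.57407756 0.33429304 0.2011149 ] 20.43252989439683
[0.57517244 0.29341808] 0.02894838478097692
[np.float64(51.3), np.float64(52.2), np.float64(50.7), np.float64(48.9), np.float64(47.8), np.float64(48.7)]
80.37433571505235 0.031462890813100976
80.0932418827615 0.03156639087813087
78.02410494864567 0.03206254732633833
tool shift units [-0.10963456  0.32189443  1.67609851]
```

Emit:
apply_moves(moves="-1 -0.055 0.161 0.2 0 0 0;-1 -0.055 0.161 0.25 0 0 0;-1 0 0 0.3 0 0 0;-1 0 0 0.3 0 0 0;-1 0 0 0.25 0 0 0;-1 0 0 0 0 0 0;-1 0 0 0 0 0 0;-1 0 0 0 0 0 0")

```text
t: 15.73
eef_pos: [0.5765, 0.2942, 0.0472]
tool_rot: [-0.0, 0.984, 0.178, 0.001]
contact_force: [0.4, 0.6, -0.5]
gripper_width: 0.998
```

Run:
```python
from h import *
p=shot("wrist","w13.png"); o=bot.get_obs();print(o["eef_pos"],o["tool_rot"],o["contact_force"])
T=toolT();d=T[:3,:3].T@(np.r_[.5752,.2934,0.024]-T[:3,3]);print("tool shift units",d/0.12)
```

```text
[0.57695519 0.29455571 0.04783527] [-5.71498565e-04  9.84032542e-01  1.77978532e-01  1.80884213e-03] [1.04903641 0.52646341 0.55866104]
tool shift units [-0.01782081  0.00399295  0.1985597 ]
```

View pics/w13.png

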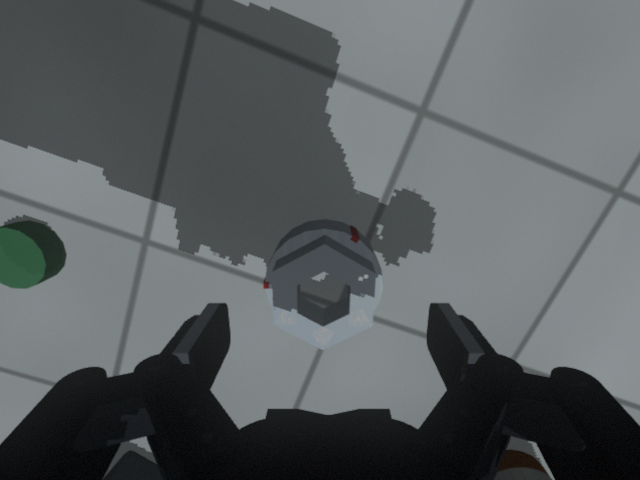

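Emit:
apply_moves(moves="-1 -0.018 -0.006 0.12 0 0 0;-1 0 0 0.08 0 0 0;-1 0 0 0 0 0 0;0 0 0 0 0 0 0;0.3 0 0 0 0 0 0;0.5 0 0 0 0 0 0;1 0 0 0 0 0 0;1 0 0 0 0 0 0;1 0 0 0 0 0 0;1 0 0 0 0 0 0;1 0 0 0 0 0 0", force=60)

```text
t: 16.7
eef_pos: [0.5739, 0.2941, 0.0228]
tool_rot: [-0.0, 0.984, 0.178, 0.001]
contact_force: [-1.3, 0.6, 5.7]
gripper_width: 0.57
```

Run:
```python
from h import *
p=shot("wrist","w14.png"); o=bot.get_obs();print(o["eef_pos"],o["tool_rot"],o["contact_force"],o["gripper_width"])
c=p["image"][220:370,230:430,::-1].copy()
c=cv2.resize(c,None,fx=4,fy=4,interpolation=cv2.INTER_CUBIC)
cv2.imwrite("pics/w14c.png",c)
```

```text
[0.57390598 0.29406258 0.02280191] [-4.00538987e-04  9.84034272e-01  1.77976238e-01  9.22206952e-04] [-1.94917486 -0.01939988  5.05028924] 0.5694463364194595
```

View pics/w14c.png

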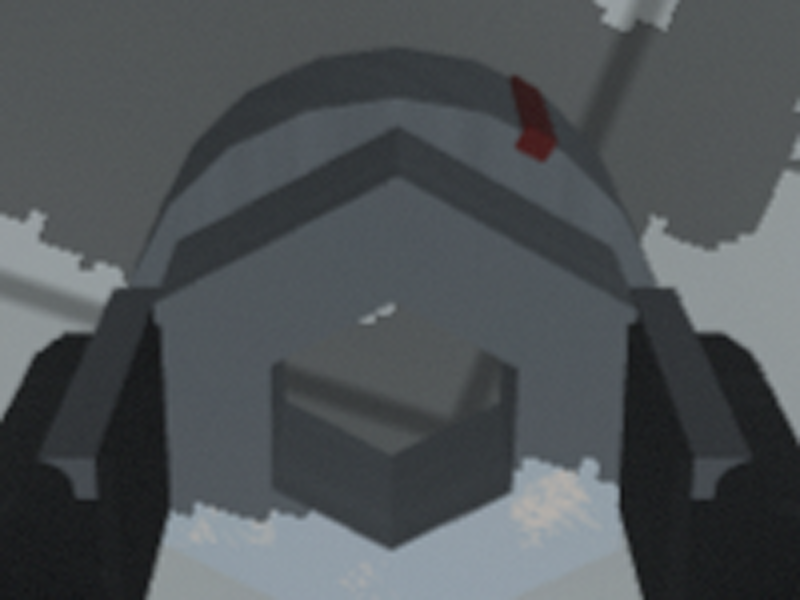

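Run:
```python
from h import *
p=shot("wrist"); T=toolT();print(T[:3,3])
f=lambda c:np.array([230+c[0]/4-.4,220+c[1]/4-.4])
P=lambda c:(T[:3,:3].T@(at_z(p,f(c),.038)-T[:3,3]))[:2]
print(circ([P(c) for c in [(273,364),(273,490),(392,548),(513,490),(517,370)]]))
for c in [(398,178),(636,316),(155,305)]: print(P(c))
```

```text
[0.57389591 0.29404925 0.02278267]
(array([0.00015403, 0.00135635]), np.float64(0.014850984279931399))
[ 0.00064412 -0.02731082]
[ 0.02531822 -0.01200537]
[-0.02442438 -0.01331219]
```

Emit:
apply_moves(moves="1 0 0 -0.15 0 0 0;1 0 0 -0.25 0 0 0;1 0 0 -0.3 0 0 0;1 0 0 -0.3 0 0 0;1 -0.157 0.287 0 0 0 0;1 -0.157 0.287 0 0 0 0;1 -0.157 0.287 0 0 0 0;1 -0.157 0.287 0 0 0 0;1 -0.157 0.287 0 0 0 0;1 -0.157 0.287 0 0 0 0;1 -0.157 0.287 0 0 0 0;1 0 0 0 0 0 0")

```text
t: 17.8
eef_pos: [0.5321, 0.012, 0.1421]
tool_rot: [0.002, 0.985, 0.172, -0.0]
contact_force: [-0.7, -1.8, -1.2]
gripper_width: 0.569
```

Emit:
apply_moves(moves="1 0 0 0 0 0 -1;1 0 0 0 0 0 -1;1 0 0 0 0 0 -1;1 0 0 0 0 0 -1;1 0 0 0 0 0 -1;1 0 0 0 0 0 -1;1 0 0 0 0 0 -1;1 0 0 0 0 0 -1;1 0 0 0 0 0 -1;1 0 0 0 0 0 -0.88;1 0 0 0 0 0 0;1 0 0 0 0 0 0")

```text
t: 18.8
eef_pos: [0.5339, 0.0217, 0.1416]
tool_rot: [-0.0, 0.866, 0.499, 0.0]
contact_force: [-0.6, -0.9, -0.0]
gripper_width: 0.566
```

Run:
```python
from h import *
p=shot("wrist","w15.png"); o=bot.get_obs();print(o["eef_pos"],o["tool_rot"],o["contact_force"],o["gripper_width"],o["q"])
T=toolT();print(ang(T[:2,0]));d=T[:3,:3].T@(np.r_[.5366,.0213,0]-T[:3,3])-[.0003,.0015,0];print("units",d/.12)
```

```text
[0.53392599 0.02171275 0.14154436] [-1.08485178e-05  8.66412123e-01  4.99329579e-01  6.90516138e-05] [ 0.16516384  0.38740761 -1.15040585] 0.5702888255206701 [-0.43773559  0.36907187  0.3467614   1.99553732 -0.17112042  0.80439775
  1.05225573]
59.91131080387402
units [0.00554154 0.00844595 1.17953842]
```

View pics/w15.png

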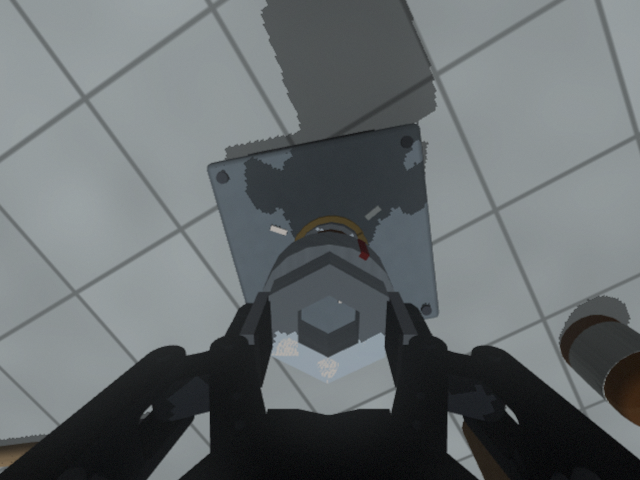

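Emit:
apply_moves(moves="1 0.006 0.008 0.15 0 0 0;1 0 0 0.13 0 0 0;1 0 0 0.06 0 0 0;1 0 0 0 0 0 0;1 0 0 0 0 0 0;1 0 0 0 0 0 0")

```text
t: 19.35
eef_pos: [0.5356, 0.0219, 0.1013]
tool_rot: [0.0, 0.866, 0.5, 0.0]
contact_force: [0.8, -0.3, -2.1]
gripper_width: 0.567
```

Run:
```python
from h import *
p=shot("wrist","w16.png"); o=bot.get_obs();print(o["eef_pos"],o["tool_rot"],o["contact_force"],o["gripper_width"])
T=toolT();print(ang(T[:2,0]));d=T[:3,:3].T@(np.r_[.5366,.0213,0]-T[:3,3])-[.0003,.0015,0];print("units",d/.12)
c=p["image"][180:330,230:430,::-1].copy()
c=cv2.resize(c,None,fx=4,fy=4,interpolation=cv2.INTER_CUBIC)
def draw(cx,cy,z,r,col):
    pts=[((proj(p,[cx+r*np.cos(a),cy+r*np.sin(a),z])-[230,180])*4+2) for a in np.linspace(0,2*np.pi,60)]
    cv2.polylines(c,[np.int32(pts)],True,col,1)
draw(.5366,.0213,.065,.0225,(255,255,0))
k=T@np.r_[.0003,.0015,0,1];z0=T[2,3]-.0228
draw(k[0],k[1],z0+.022,.032,(0,255,0));draw(k[0],k[1],z0,.032,(0,255,0))
cv2.imwrite("pics/w16c.png",c)
```

```text
[0.53575675 0.02192227 0.10143804] [2.46662561e-04 8.65952678e-01 5.00125470e-01 6.42387744e-04] [-0.47299005  0.26333531 -0.78611889] 0.5681054461220135
60.0166449883512
units [-0.00421176 -0.00472615  0.8453246 ]
```

View pics/w16c.png

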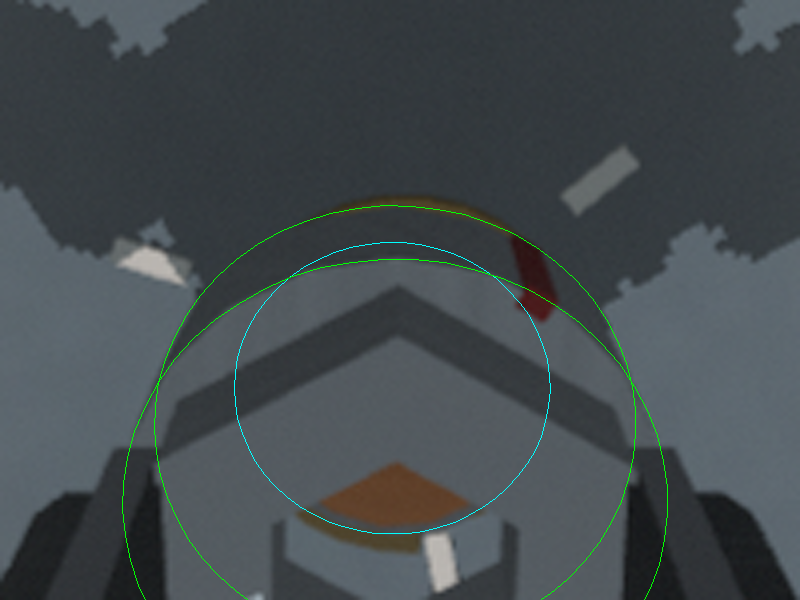

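Emit:
apply_moves(moves="1 -0.004 -0.005 0.05 0 0 0;1 0 0 0.038 0 0 0;1 0 0 0 0 0 0;1 0 0 0 0 0 0")

```text
t: 19.73
eef_pos: [0.534, 0.0217, 0.0897]
tool_rot: [-0.0, 0.866, 0.5, -0.0]
contact_force: [-0.2, 0.4, -1.6]
gripper_width: 0.565
```

Emit:
apply_moves(moves="1 0 0 0.015 0 0 0;1 0 0 0.015 0 0 0;1 0 0 0 0 0 0;1 0 0 0 0 0 0")

```text
t: 20.07
eef_pos: [0.5343, 0.0218, 0.0864]
tool_rot: [-0.0, 0.866, 0.5, -0.0]
contact_force: [0.1, -0.0, -1.9]
gripper_width: 0.567
```

Emit:
apply_moves(moves="1 0.004 0.007 0 0 0 0;1 0 0 0 0 0 0;1 0 0 0.012 0 0 0;1 0 0 0.012 0 0 0;1 0 0 0 0 0 0;1 0 0 0 0 0 0")

```text
t: 20.57
eef_pos: [0.5351, 0.0217, 0.0834]
tool_rot: [-0.0, 0.866, 0.5, -0.0]
contact_force: [0.1, -0.5, -0.8]
gripper_width: 0.572
```

Emit:
apply_moves(moves="1 0 0 0.01 0 0 0;1 0 0 0.01 0 0 0;1 0 0 0 0 0 0;1 0 0 0 0 0 0")

```text
t: 20.9
eef_pos: [0.5352, 0.0218, 0.0811]
tool_rot: [-0.0, 0.866, 0.5, -0.0]
contact_force: [0.7, -0.3, -0.5]
gripper_width: 0.567
```

Emit:
apply_moves(moves="1 0 0 0.008 0 0 0;1 0 0 0 0 0 0;1 0 0 0 0 0 0")

```text
t: 21.15
eef_pos: [0.5353, 0.0218, 0.0802]
tool_rot: [-0.0, 0.866, 0.5, -0.0]
contact_force: [0.4, 1.3, -0.9]
gripper_width: 0.566
```

Emit:
apply_moves(moves="1 0 0 0.008 0 0 0;1 0 0 0 0 0 0;1 0 0 0 0 0 0")

```text
t: 21.4
eef_pos: [0.5353, 0.0218, 0.0792]
tool_rot: [-0.0, 0.866, 0.5, -0.0]
contact_force: [-0.6, -0.7, -1.2]
gripper_width: 0.566
```

Emit:
apply_moves(moves="1 0 0 0.006 0 0 0;1 0 0 0 0 0 0;1 0 0 0 0 0 0")

```text
t: 21.65
eef_pos: [0.5353, 0.0218, 0.0785]
tool_rot: [-0.0, 0.866, 0.5, -0.0]
contact_force: [0.5, -0.3, -0.8]
gripper_width: 0.567
```

Emit:
apply_moves(moves="1 0 0 0.005 0 0 0;1 0 0 0 0 0 0;1 0 0 0 0 0 0")

```text
t: 21.9
eef_pos: [0.5355, 0.0217, 0.0782]
tool_rot: [0.0, 0.866, 0.5, 0.0]
contact_force: [-0.7, -0.1, 2.5]
gripper_width: 0.568
```

Run:
```python
from h import *
p=shot("wrist","w17.png"); o=bot.get_obs();print(o["eef_pos"],o["tool_rot"],o["contact_force"],o["torque"],o["gripper_width"])
q=shot("scene","s17.png");print(proj(q,[.5366,.0213,.07]))
u,v=map(int,proj(q,[.5366,.0213,.07]))
a=p["image"][180:330,230:430,::-1];a=cv2.resize(a,(600,450),interpolation=cv2.INTER_CUBIC)
cv2.imwrite("pics/w17c.png",a)
```

```text
[0.53543734 0.02170264 0.07815192] [1.98268448e-05 8.65902517e-01 5.00212769e-01 1.24910571e-04] [0.03219141 0.68406426 2.25655388] [-0.0227716   0.23791324 -0.00133677] 0.5649541566620268
[346.00724766 220.6293081 ]
```

View pics/w17c.png

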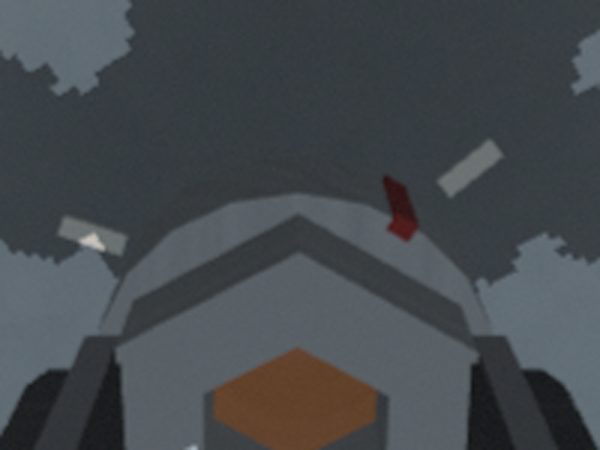

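Emit:
apply_moves(moves="1 0 0 -0.005 0 0 0;1 0 0 0.002 0 0 1;1 0 0 0.002 0 0 1;1 0 0 0.002 0 0 1;1 0 0 0 0 0 0;1 0 0 0 0 0 0")

```text
t: 22.5
eef_pos: [0.5352, 0.0219, 0.0776]
tool_rot: [0.0, 0.913, 0.408, -0.0]
contact_force: [-0.3, 0.6, -1.4]
gripper_width: 0.568
```

```bash
cat > o.py <<'E'
from h import *
o=bot.get_obs();print("t",o["t"],np.round(o["eef_pos"],4),np.round(o["contact_force"],1),np.round(o["torque"],2),round(o["gripper_width"],3),"yaw",round(ang(toolT()[:2,0]),2),"q7",round(o["q"][6],2))
T=toolT();k=T@np.r_[.0003,.0015,0,1];print("ring centre",k[:2],"ring z",T[2,3]-.0228-.065)
d=T[:3,:3].T@(np.r_[.5366,.0213,0]-k[:3]);print("err mm tool",d[:2]*1000)
E
python3 o.py
```

```text
t 22.5 [0.5352 0.0219 0.0776] [-0.3  0.6 -1.4] [ 0.03 -0.02 -0.09] 0.568 yaw 48.17 q7 0.93
ring centre [0.53653024 0.02108414] ring z -0.01020042393390748
err mm tool [ 0.23646297 -0.09324886]
```

Emit:
apply_moves(moves="1 0 0 0.002 0 0 1;1 0 0 0.002 0 0 1;1 0 0 0.002 0 0 1;1 0 0 0 0 0 0;1 0 0 0 0 0 0")

```text
t: 22.92
eef_pos: [0.5352, 0.0218, 0.077]
tool_rot: [0.0, 0.95, 0.311, -0.0]
contact_force: [0.1, 0.0, -0.9]
gripper_width: 0.569
```

```bash
python3 o.py
```

```text
t 22.9167 [0.5352 0.0218 0.077 ] [ 0.1  0.  -0.9] [-0.01 -0.05  0.03] 0.569 yaw 36.24 q7 0.76
ring centre [0.53634334 0.02078809] ring z -0.010824866243633421
err mm tool [ 0.53294878 -0.26216506]
```

Emit:
apply_moves(moves="1 0.004 -0.002 0.002 0 0 1;1 0 0 0.002 0 0 1;1 0 0 0.002 0 0 1;1 0 0 0 0 0 0;1 0 0 0 0 0 0")

```text
t: 23.33
eef_pos: [0.5358, 0.0223, 0.0766]
tool_rot: [0.0, 0.978, 0.21, 0.0]
contact_force: [-0.2, 0.4, 1.5]
gripper_width: 0.571
```

```bash
python3 o.py
```

```text
t 23.3333 [0.5358 0.0223 0.0766] [-0.2  0.4  1.5] [ 0.01  0.01 -0.04] 0.571 yaw 24.26 q7 0.59
ring centre [0.53671904 0.02104623] ring z -0.011214391687095551
err mm tool [-0.03980982 -0.29310122]
```

Emit:
apply_moves(moves="1 0 0 -0.001 0 0 1;1 0 0 0 0 0 1;1 0 0 0 0 0 1;1 0 0 0 0 0 0;1 0 0 0 0 0 0")

```text
t: 23.75
eef_pos: [0.5358, 0.0223, 0.0766]
tool_rot: [0.0, 0.994, 0.107, 0.0]
contact_force: [0.9, 0.6, 1.0]
gripper_width: 0.565
```

```bash
python3 o.py
```

```text
t 23.75 [0.5358 0.0223 0.0766] [0.9 0.6 1. ] [ 0.07 -0.05 -0.04] 0.565 yaw 12.28 q7 0.43
ring centre [0.53638759 0.02089231] ring z -0.011182281131455765
err mm tool [ 0.26312704 -0.35955835]
```

Emit:
apply_moves(moves="1 0 0 0 0 0 1;1 0 0 0 0 0 1;1 0 0 0 0 0 0;1 0 0 0 0 0 0")

```text
t: 24.08
eef_pos: [0.5357, 0.0224, 0.0765]
tool_rot: [-0.0, 0.999, 0.037, 0.0]
contact_force: [0.9, 0.6, -0.2]
gripper_width: 0.57
```

```bash
python3 o.py
```

```text
t 24.0833 [0.5357 0.0224 0.0765] [ 0.9  0.6 -0.2] [ 0.19 -0.22 -0.04] 0.57 yaw 4.28 q7 0.32
ring centre [0.53616034 0.02094314] ring z -0.01128530463083896
err mm tool [ 0.44120715 -0.31656475]
```

Emit:
apply_moves(moves="1 0 0 0 0 0 1;1 0 0 0 0 0 0;1 0 0 0 0 0 0")

```text
t: 24.33
eef_pos: [0.5357, 0.0226, 0.0764]
tool_rot: [-0.0, 1.0, 0.002, 0.0]
contact_force: [1.8, 3.0, -1.9]
gripper_width: 0.562
```

```bash
python3 o.py
```

```text
t 24.3333 [0.5357 0.0226 0.0764] [ 1.8  3.  -1.9] [ 0.54 -0.38 -0.24] 0.562 yaw 0.24 q7 0.26
ring centre [0.53599032 0.02111997] ring z -0.011419738502386437
err mm tool [ 0.5967346  -0.14876163]
```

Emit:
apply_moves(moves="1 0 0 0 0 0 0.25;1 0 0 0 0 0 0;1 0 0 0 0 0 0")

```text
t: 24.58
eef_pos: [0.5357, 0.0227, 0.0764]
tool_rot: [-0.0, 1.0, -0.007, 0.0]
contact_force: [1.9, 2.1, -4.8]
gripper_width: 0.575
```

```bash
python3 o.py
```

```text
t 24.5833 [0.5357 0.0227 0.0764] [ 1.9  2.1 -4.8] [ 0.6  -0.52  0.29] 0.575 yaw -0.84 q7 0.25
ring centre [0.5359332  0.02117513] ring z -0.011414782353746156
err mm tool [ 0.66039382 -0.11882194]
```

Run:
```python
from h import *
Z=[]
for i in range(10):
    shot("wrist");o=bot.get_obs();Z.append(np.r_[o["eef_pos"][2]*1000,o["contact_force"],o["torque"],o["joint_torque"][6],o["q"][6]])
Z=np.array(Z);print(np.round(Z.mean(0),4));print(np.round(Z.std(0),4))
```

```text
[76.4093  2.6422  3.7241 -5.4255  0.8429 -0.6514  0.3675 -0.3672  0.246 ]
[1.190e-02 5.496e-01 5.311e-01 6.993e-01 9.050e-02 6.130e-02 3.050e-02
 1.880e-02 3.000e-04]
```

Emit:
apply_moves(moves="0.05 0 0 0 0 0 0;-0.3 0 0 0 0 0 0;-0.5 0 0 0 0 0 0;-0.5 0 0 0 0 0 0;-0.5 0 0 0 0 0 0")

```text
t: 25.5
eef_pos: [0.5354, 0.0214, 0.0767]
tool_rot: [0.0, 1.0, -0.009, -0.0]
contact_force: [0.2, 0.3, -0.3]
gripper_width: 0.751
```

```bash
cat > avg.py <<'E'
from h import *
import sys
Z=[]
for i in range(5):
    p=shot("wrist",sys.argv[1] if len(sys.argv)>1 else None);o=bot.get_obs();Z.append(np.r_[o["eef_pos"]*1000,o["contact_force"],o["torque"],o["joint_torque"][6],o["gripper_width"],ang(toolT()[:2,0])])
Z=np.array(Z);print(o["t"],np.round(Z.mean(0),3))
E
python3 avg.py w18.png
```

```text
25.75 [ 5.35494e+02  2.18450e+01  7.66090e+01 -2.05000e-01  1.38000e-01
  3.22000e-01 -1.20000e-02 -8.00000e-03  2.40000e-02 -1.00000e-03
  7.52000e-01 -1.00100e+00]
```

View pics/w18.png

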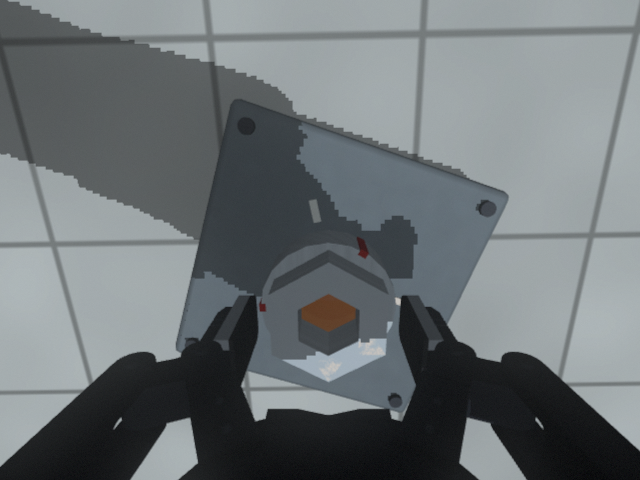

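Emit:
apply_moves(moves="0 0 0 0 0 0 0;1 0 0 0 0 0 0;1 0 0 0 0 0 0;1 0 0 0 0 0 0;1 0 0 0 0 0 0;1 0 0 0 0 0 0", force=40)

```text
t: 26.25
eef_pos: [0.5356, 0.0222, 0.0767]
tool_rot: [-0.0, 1.0, -0.009, 0.0]
contact_force: [-0.3, 0.1, 5.4]
gripper_width: 0.573
```

```bash
python3 avg.py
```

```text
26.5 [ 5.35659e+02  2.22300e+01  7.67350e+01 -1.40000e+00  6.50000e-02
  5.74300e+00 -1.00000e-03  3.77000e-01 -5.30000e-02  5.30000e-02
  5.75000e-01 -9.73000e-01]
```

Emit:
apply_moves(moves="1 0 0 0 0 0 0.12;1 0 0 0 0 0 0;1 0 0 0 0 0 0")

```text
t: 26.75
eef_pos: [0.5357, 0.0222, 0.0767]
tool_rot: [0.0, 1.0, -0.012, 0.0]
contact_force: [-1.8, -0.2, 5.4]
gripper_width: 0.573
```

```bash
python3 avg.py
```

```text
27.0 [ 5.35672e+02  2.22330e+01  7.67280e+01 -1.59000e+00 -1.48000e-01
  5.51400e+00 -3.50000e-02  3.48000e-01  2.57000e-01 -2.45000e-01
  5.75000e-01 -1.39400e+00]
```

Emit:
apply_moves(moves="0.05 0 0 0 0 0 0;-0.4 0 0 0 0 0 0;-1 0 0 0 0 0 0;-1 0 0 0 0 0 0;-1 0 0 0 0 0 0;-1 0 0 -0.15 0 0 0;-1 0 0 -0.25 0 0 0;-1 0 -0.1 -0.25 0 0 0;-1 0 -0.2 -0.25 0 0 0;-1 0 -0.1 0 0 0 0;-1 0 0 0 0 0 0;-1 0 0 0 0 0 0")

```text
t: 28.0
eef_pos: [0.5363, 0.0709, 0.184]
tool_rot: [0.0, 1.0, -0.012, -0.0]
contact_force: [-0.9, 0.4, 0.2]
gripper_width: 0.999
```

```bash
python3 avg.py w19.png
python3 - <<'E'
from h import *
p=shot("wrist","w20.png")
u,v=map(int,proj(p,[.5366,.0213,.08]));print(u,v)
c=p["image"][v-60:v+60,u-80:u+80,::-1]
cv2.imwrite("pics/w20c.png",cv2.resize(c,None,fx=5,fy=5,interpolation=cv2.INTER_CUBIC))
E
```

```text
28.25 [ 5.35976e+02  6.90520e+01  1.83493e+02 -3.19000e-01 -2.66000e-01
  1.08000e-01 -1.50000e-02 -1.00000e-02  2.20000e-02  1.00000e-03
  9.99000e-01 -1.51400e+00]
330 298
```

View pics/w20c.png

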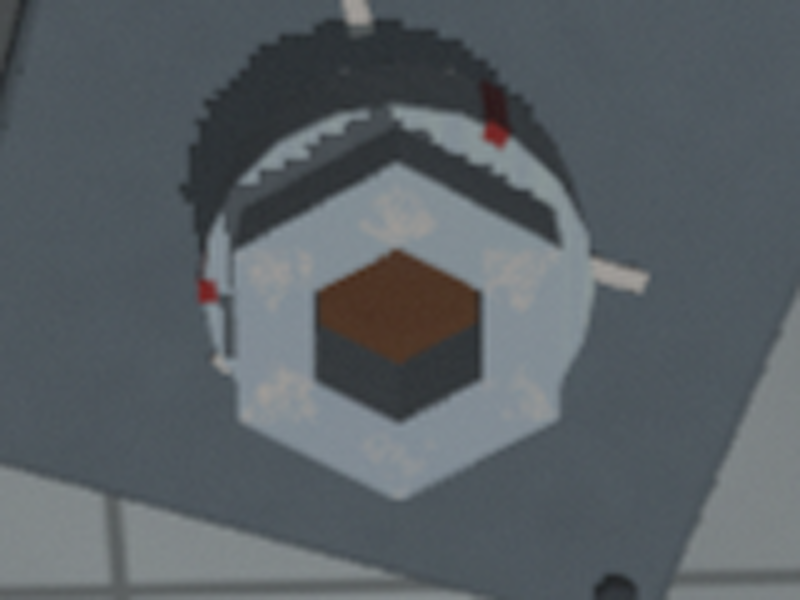

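Run:
```python
from h import *
p=shot("wrist")
f=lambda c:np.array([250+c[0]/5-.4,238+c[1]/5-.4])
H=[at_z(p,f(c),.0917)[:2] for c in [(398,162),(560,245),(560,417),(400,500),(238,415),(236,247)]]
c0,r=circ(H);print(c0,r)
bot.hand_in();print(bot.get_obs()["t"])
```

```text
[0.53624242 0.02156278] 0.028754880052527083
the job is handed in; nothing more can be done
the job is handed in; nothing more can be done
```

The amber glass is in the port and released. The ring is set over it, screwed down clockwise and released, and the job is handed in. It used about 28 s of the 70 s; no verdict was reported.

**Last checks**
- **Glass:** it rests flat in the bore, about 0.3 mm off the port axis by the wrist camera, and shows amber through the ring.
- **Ring position:** its axis is within about 0.5 mm of the port axis. Its underside is about 11.3 mm below the rim (9 mm needed), worked out from the gripper height. It looks level.
- **Clamping:** I let go of the ring, gripped it again and turned it about 0.4° further. It resisted with about 0.26 N m, so it holds on its own.
- **Bystanders:** the arm's path kept clear of the green glass and the rest. I took no final scene picture to confirm that they had not moved.

**Where the checks disagreed**
The clamp force could not be measured directly. The 0.2 mm that the thread drew the gripper down suggests about 10–12 N. The turning torque, 0.37 N m at most, suggests 13–25 N depending on friction. Both lie between the 4 N that holds and the 30 N that cracks, so I stopped there.

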